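# Swing the card angle rule on by one hole

## Task

On the craft table's green angle board, hook a fingertip under the top of the red pull ring and gently lift the spring index pin out of its hole; do not pinch the ring's top bar between the fingers. Swing the rule sideways by one hole, towards the side where the pink card lies, let the pin drop fully home in that hole and take the hand clear. Leave the pencil case, eraser and glue stick where they are.

Things in the scene. Friction and masses are not known exactly. Their poses are not given: they have to be found in the camera images.
- angle_board: Green board screwed to the table, 260 (x) by 230 (y) by 12 mm; origin: centre of its underside; z up, x from the ring side to the pivot side (roughly to the robot's left). On it a grey curved index plate, top 22 mm above the table, with five holes 15 degrees (42 mm) apart at 160 mm from the pivot; the pin starts in the middle one. Holes 12 mm wide; pin 10 mm with a round end.
- pivot (a point): Pivot axis of the swinging rule, 100 mm along the board's +x from its centre, 33 mm above the table; axes as the board.
- swing_rule (a joint): Angle of the aluminium rule (rad): 0 in the middle hole, positive when the ring end goes to the board's +y; holes at -0.524, -0.262, 0, 0.262, 0.524. Slight friction (0.5 N at the ring); stays where left. Rule 34 mm wide, top 33 mm above the table, from the pivot (black cap, top at 47 mm) to 195 mm from it, under the ring.
- index_pin (a joint): Height of the spring index pin above fully home (m): 0 fully home, over 0.010 clear of the hole (it slides on the index plate at 0.010), end stop at 0.026. It moves straight up in a housing on the rule, 160 mm from the pivot, turning with the rule. The spring pushes it down with about 3 N when home, 5 N when 15 mm up.
- pull_ring: Upright red oblong ring on top of the index pin, moving with it; origin: centre of its opening, 160 mm from the pivot, 94 mm above the table when home. Opening 72 (y) by 48 mm (z), bar 8 mm round; its x axis (the way through) points to the pivot. Lower bar 62 to 70 mm above the table, under it a 26 mm wide housing, top at 55 mm. A finger tilted 45 degrees can enter on the side away from the pivot.
- ring_top (a point): Middle of the ring's top bar (centre of the 8 mm bar), 28 mm above the ring's centre; axes as the ring.
- pink_card: Pink stack of card, 100 (x) by 75 (y) by 12 mm, fixed, lying at one long side (+y or -y) of the board; origin at the centre of its underside.
- yellow_card: Yellow stack of card, same size, fixed, at the other side of the board; origin at the centre of its underside.
- pencil_case_mid (a point): Centre of the loose navy pencil case, 75 by 200 by 45 mm, past the board's pivot end; to be left alone.
- eraser_mid (a point): Centre of the loose white and blue eraser, 22 by 55 by 13 mm, on the table past the board's ring end; to be left alone.
- glue_stick_mid (a point): Centre (45 mm up) of the loose upright glue stick, 29 mm across, 90 mm tall, yellow with a red cap, on the table past the board's ring end; to be left alone.
Mind the look-alikes: they are no part of the job. What is meant by the pink_card is not blue, and is the smaller of those in its own colour.

How it is judged:
On the way, in this order (a step that is already met when the one before it is completed fails the run):
1. the pin is lifted clear of its hole by the fingers under the ring (value of joint index_pin above 0.0095 m and contact force between the fingers and pull_ring above 0.5 N), for 0.1 s.
2. the rule has been swung to the next hole on the pink card's side (((y of pink_card in the frame of angle_board above 0 m and value of joint swing_rule between 0.2018 and 0.3218 rad) or (y of pink_card in the frame of angle_board below 0 m and value of joint swing_rule between -0.3218 and -0.2018 rad))), for 0.1 s.
At the end, for the whole second after the job is handed in: The rule stands at the next hole towards the pink card (within 0.02 rad of 0.262 rad from where it was), the index pin is home in that hole (within 2 mm) and nothing moves (((y of pink_card in the frame of angle_board above 0 m and value of joint swing_rule between 0.2418 and 0.2818 rad) or (y of pink_card in the frame of angle_board below 0 m and value of joint swing_rule between -0.2818 and -0.2418 rad)) and value of joint index_pin below 0.002 m and velocity of joint swing_rule between -0.02 and 0.02 rad/s); the robot touches nothing.
It fails at once if the pencil case is moved by more than 15 mm, lifted or tipped (distance of pencil_case_mid from where it was at the start of the episode above 0.015 m).
It fails at once if the eraser is moved by more than 15 mm, lifted or tipped (distance of eraser_mid from where it was at the start of the episode above 0.015 m).
It fails at once if the glue stick is moved by more than 15 mm, lifted or tipped (distance of glue_stick_mid from where it was at the start of the episode above 0.015 m).
It fails at once if the ring is handled roughly: over 30 N between fingers and ring (contact force between the fingers and pull_ring above 30 N).
It fails at once if the ring's top bar is pinched between the fingers (contact force between the fingers and pull_ring above 1 N and x of the grasp point in the frame of ring_top between -0.006 and 0.006 m and z of the grasp point in the frame of ring_top between -0.006 and 0.006 m and y of the grasp point in the frame of ring_top between -0.03 and 0.03 m).
It also fails if it takes over 42 s, if anything falls off the work surface, if the arm or the gripper's body presses on something with over 40 N, if the wrist force passes 120 N, or if a joint passes its speed limit or range.

## Robot

A 6-joint arm with a two-finger parallel gripper is mounted at the origin on the work surface. World frame = base frame: x ahead of the robot, y to its left, z up, the work surface at z = 0. Lengths are in m, angles in rad, forces in N, time in s.
With the tool pointing down it reaches from about 0.375 to 0.975 m from the base axis. Payload 3.8 kg.
Tool frame: the origin (TCP) lies at the very end of the fingers, on their centre line; the grasp point (between the pads) lies 19 mm behind it; z points along the fingers, y is the line along which they close (so a half turn about z gives the same grasp; the last joint's range is limited). The gripper opens to 88 mm and grips with 3 to 60 N. Pads are 18 mm wide; open, the fingers measure 123 mm over their backs; the gripper's body (75 mm by 187 mm) begins 45 mm behind the grasp point.
Start: joints at [1.114, 0.264, 1.604, -0, 1.274, -0.037], TCP at [0.275, 0.616, 0.239] pointing down, gripper open.
Joint ranges: [-2.63, 2.63], [-0.94, 2.18], [0.31, 2.57], [-1.31, 4.45], [0, 2.66], [-2.55, 2.55]. Speed limits (rad/s): [2.57, 2.57, 3.14, 3.14, 3.14, 3.14].

## Interface

Orientations are given as a unit quaternion [w, x, y, z].
In Python, from plant import ctrl, viewer gives the robot as it stands. The module is installed in compiled form; this text tells all that it offers.
- The arm moves only by the tool servo_tool, never from a script. Its argument "increments" is a list of rows, each an object of numbers: "x", "y", "z": the shift along the tool's x, y, z in cm; "yaw": the turn about the tool's z in degrees. In form: [{"x": .., "y": .., "z": .., "yaw": ..}, ...]. A call has 1 to 20 rows; each row shifts and turns the commanded pose from where the row before left it, along the tool's axes as they then stand; what a row does not reach is not made up. A row lasts 1/10 s, in which the tool goes at most 50 mm and 8.59 degrees, less where a joint would pass 70% of its speed; a pose out of reach is approached as far as the arm can. A call with a gripper value outside its range is refused whole. "claw" is the gripper's target within -1 to 1 (shut at 1, half-way at 0, fully open at -1), set as the call begins (left out, the last holds). The fingers move at their own pace and stop on an object; "grip_force" is the grip in N (left out, the last holds). Time passes only in rows, so rows that do not move let the fingers close. It gives the time, the measured TCP pose, the force, the opening and the grip force at its end, in the units of the state.
- ctrl.observe(): the state, without advancing time (a new reading comes with each control period).
- viewer.read_camera(name): name is "side" or "top" or "wrist"; returns (picture, depth): 480x640x3 uint8, red, green, blue; 480x640 float32, m along the optical axis (not along the pixel's ray), 0 where there is no reading.
- viewer.camera_info(name): a dict with "fx", "fy", "cx", "cy" (pixels), "R" (3x3) and "t" (3): a world point X has camera coordinates R X + t. Camera axes: x right, y down, z forward; pixel columns grow to the right and rows downward; lengths in m; the calibration is good to about 2 mm. The wrist camera is an equidistant fisheye: a pixel r from the principal point sees the ray r / f radians off the axis. A picture is of the moment at which its call begins: read the wrist's pose just before it. camera_info takes no time and is no camera call; for the wrist camera it gives the pose at the moment of the call.
- ctrl.sign_off(): hands the job in; it is judged then, once.
Trained networks look in the newest picture that a camera, given by its name, has taken for a name from the list of things; names that differ only in an ending like _2 or _b are one class to them, and where a whole thing is asked for, a point or a joint stands for the part that bears it (a point fixed in the world has none). Each returns a list of dicts, best first, with "confidence" (0 to 1); they miss things now and then, are a little off and sometimes report something else, mostly with a low value. They report only what shows in the picture. A call takes as long as a camera call. They do not tell look-alikes from the thing itself.
- viewer.silhouettes(camera, target): "mask" (480x640 bool, what is visible of it) and "bbox" ([left, top, right, bottom] in pixels, round what is visible of it).
- viewer.mark_of(camera, target): "xy" ([column, row] in pixels: a listed point, or the origin of a listed thing).
The state is a dict: "t": time; "qpos": joint angles; "dq": joint speeds; "effort": joint torques, N m; "ee_pos": TCP position; "tool_rot": TCP orientation; "force": force on the tool from outside, world axes, zero at the start; "ft_torque": the same for the moment, N m; "grip_width": opening from 0.0 (shut) to 1.0 (fully open); "finger_force": force on a finger pad.
Only numpy, scipy, OpenCV 4.12 (cv2) and the standard library are available. Lean on these libraries where they do the work, as an engineer would, in place of code of your own. Each camera call takes 0.05 s, during which the arm holds its last target. There are 200 camera calls.

## Working session

There is one attempt and no reset: what is moved stays moved. The work goes in short steps, Python scripts to look and compute and a tool call to move; the robot and the scene stay as the last step left them, time stands still between calls to the robot, and variables do not carry over. Pictures are saved under pics/ and viewed, at most 10 in all, crops included, and the job is handed in when it is done.

Besides the shell and the picture viewer there is one more tool, called after "Request:" as name(argument=value, ...), one argument or row to a line, values as JSON. servo_tool: Moves the arm, as the interface text tells. Its arguments: {"type":"object","properties":{"increments":{"type":"array","items":{"type":"object","properties":{"x":{"type":"number"},"y":{"type":"number"},"z":{"type":"number"},"yaw":{"type":"number"}}}},"claw":{"type":"number"},"grip_force":{"type":"number"}},"required":["increments"]}

```bash
mkdir -p pics
cat > h.py <<'E'
import numpy as np, cv2
from plant import ctrl, viewer
def save(cam,name):
    p,d=viewer.read_camera(cam); cv2.imwrite(f'pics/{name}.png',p[:,:,::-1]); return p,d
def world(cam,d,u,v):
    c=viewer.camera_info(cam); z=d[int(v),int(u)]
    R=np.array(c['R']);t=np.array(c['t'])
    return R.T@(np.array([(u-c['cx'])/c['fx']*z,(v-c['cy'])/c['fy']*z,z])-t)
def ray(cam,u,v):
    c=viewer.camera_info(cam);R=np.array(c['R']);t=np.array(c['t'])
    return -R.T@t, R.T@np.array([(u-c['cx'])/c['fx'],(v-c['cy'])/c['fy'],1.])
def atz(cam,u,v,z):
    o,r=ray(cam,u,v); return o+r*(z-o[2])/r[2]
E
python3 - <<'E'
from h import *
np.set_printoptions(precision=3,suppress=True)
s=ctrl.observe();print(s['t'],s['ee_pos'],s['tool_rot'],s['force'])
p,d=save('top','top0'); np.save('topd.npy',d)
for n,z in [('angle_board',0.0),('pivot',.033),('pull_ring',.094),('ring_top',.122),('pink_card',0),('yellow_card',0),('eraser_mid',.006),('glue_stick_mid',.045),('pencil_case_mid',.022)]:
    for m in viewer.mark_of('top',n)[:3]: print(n,m['confidence'],m['xy'],atz('top',*m['xy'],z))
p,d=save('side','side0'); np.save('sided.npy',d)
for n in ['ring_top','pull_ring','pivot']:
    for m in viewer.mark_of('side',n)[:2]: print('side',n,m['confidence'],m['xy'],ray('side',*m['xy']),world('side',d,*m['xy']))
E
```

```text
0.0 [0.275 0.616 0.237] [-0.     0.208  0.978 -0.001] [-0.22   0.187  0.997]
angle_board 0.96 [367.9, 246.2] [ 0.579 -0.045  0.   ]
pivot 0.69 [477.0, 185.2] [ 0.698 -0.221  0.033]
pivot 0.57 [310.9, 233.1] [0.585 0.055 0.033]
pivot 0.47 [378.8, 152.0] [ 0.742 -0.048  0.033]
pull_ring 0.89 [411.7, 236.7] [ 0.58  -0.103  0.094]
ring_top 0.96 [415.5, 227.8] [ 0.587 -0.103  0.122]
pink_card 0.93 [428.6, 402.5] [ 0.333 -0.161  0.   ]
pink_card 0.59 [343.8, 344.7] [ 0.409 -0.018  0.   ]
pink_card 0.59 [239.5, 383.4] [0.332 0.145 0.   ]
yellow_card 0.97 [375.7, 154.2] [ 0.752 -0.046  0.   ]
eraser_mid 0.96 [477.9, 185.9] [ 0.707 -0.231  0.006]
glue_stick_mid 0.85 [494.6, 310.4] [ 0.485 -0.249  0.045]
pencil_case_mid 0.97 [260.5, 225.3] [0.593 0.142 0.022]
side ring_top 0.73 [334.1, 289.0] (array([ 0.438, -0.666,  0.818]), array([ 0.159,  0.62 , -0.773])) [ 0.581 -0.109  0.123]
side pull_ring 0.61 [332.1, 297.5] (array([ 0.438, -0.666,  0.818]), array([ 0.154,  0.61 , -0.784])) [ 0.593 -0.053  0.03 ]
side pivot 0.78 [314.1, 256.3] (array([ 0.438, -0.666,  0.818]), array([ 0.131,  0.668, -0.733])) [0.577 0.039 0.045]
```

View pics/top0.png

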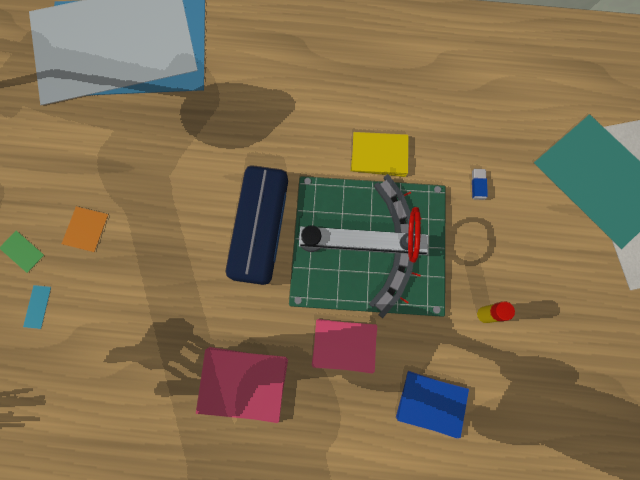

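View pics/side0.png

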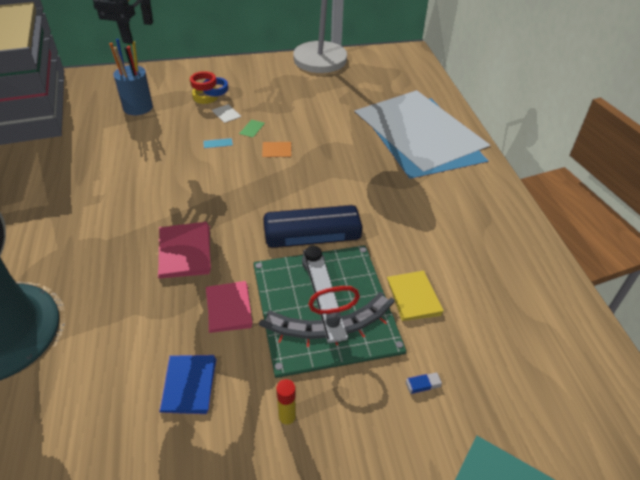

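The pink-card candidates are the small pink stack at (345,345), the large pink stack at (242,385) and the blue stack at (432,405). The small pink one fits: it is pink, not blue, and the smaller of the two pinks. It lies beside the board's long side. World +y is board +x, so board +y is world −x, and this card gives a target of +0.262 rad. I'll confirm it in a crop and check the free space to the left.

Run:
```python
from h import *
np.set_printoptions(precision=3,suppress=True)
p=cv2.imread('pics/top0.png'); cv2.imwrite('pics/crop0.png',cv2.resize(p[150:440,190:500],None,fx=2,fy=2))
for cam,f in (('side','sided.npy'),('top','topd.npy')):
    d=np.load(f);c=viewer.camera_info(cam);R=np.array(c['R']);t=np.array(c['t'])
    v,u=np.mgrid[:480,:640];X=np.stack([(u-c['cx'])/c['fx']*d,(v-c['cy'])/c['fy']*d,d],-1)
    W=((X-t)@R)[d>0]
    # max-height map, 10cm cells
    print(cam,'rows y (from 1.2 down), cols x -0.4..0.8, max z cm')
    for y in np.arange(1.2,-0.5,-.1):
        print('%5.1f'%y,[int(100*W[m,2].max()) if (m:=(abs(W[:,0]-x)<.05)&(abs(W[:,1]-y)<.05)).any() else -9 for x in np.arange(-.4,.9,.1)])
# board axis from top colour mask; big-reach helpers
    if cam=='top':
        col=cv2.cvtColor(p,cv2.COLOR_BGR2HSV)
        m=(cv2.inRange(col,(60,60,30),(90,255,160))>0); m[:,500:]=0;m[:, :280]=0
        pts=np.argwhere(m)[:,::-1].astype(np.float32); rc=cv2.minAreaRect(pts); b=cv2.boxPoints(rc); print([atz('top',*q,.012)[:2] for q in b])
        d2=W[(abs(W[:,2]-.12)<.012)&(abs(W[:,0]-.58)<.08)&(abs(W[:,1]+.1)<.05)]; print('ring top pts',len(d2),d2.mean(0),d2.min(0),d2.max(0))
```

```text
side rows y (from 1.2 down), cols x -0.4..0.8, max z cm
  1.2 [-9, -9, -9, -9, -9, -9, -9, -9, -9, -9, -9, -9, -9]
  1.1 [-9, -9, -9, -9, -9, -9, -9, -9, -9, -9, -9, -9, -9]
  1.0 [-9, -9, -9, -9, -9, 0, 0, 0, -9, 0, -9, 1, 1]
  0.9 [-9, -9, -9, 22, 21, 0, 0, 0, 0, 0, 0, 9, 16]
  0.8 [-9, -9, -9, 21, 21, 0, 0, 0, 5, 0, 0, 2, 2]
  0.7 [-9, -9, -9, 21, 21, 0, 17, 29, 6, 4, 0, 0, 0]
  0.6 [-9, -9, -9, 15, 23, 0, 32, 32, 0, 0, 0, 0, 0]
  0.5 [-9, -9, -9, 0, 0, 0, 34, 34, 0, 0, 0, 0, 0]
  0.4 [-9, -9, -9, 0, 0, 0, 0, 0, 0, 0, 0, 0, 0]
  0.3 [-9, -9, -9, 0, 0, 0, 0, 0, 0, 0, 0, 0, 0]
  0.2 [-9, -9, -9, -9, 0, 0, 0, 1, 1, 4, 4, 4, 0]
  0.1 [-9, -9, -9, -9, 1, 1, 0, 2, 1, 4, 5, 4, 0]
 -0.0 [-9, -9, -9, -9, 9, 25, 0, 0, 1, 1, 4, 2, 1]
 -0.1 [-9, -9, -9, -9, 7, 4, 0, 1, 1, 11, 12, 2, 1]
 -0.2 [-9, -9, -9, -9, 0, 0, 0, 1, 1, 9, 1, 1, 0]
 -0.3 [-9, -9, -9, -9, -9, 0, 0, 0, 0, 9, 0, 0, 0]
 -0.4 [-9, -9, -9, -9, -9, -9, -9, -9, -9, 0, 0, 0, 0]
top rows y (from 1.2 down), cols x -0.4..0.8, max z cm
  1.2 [-9, -9, -9, -9, -9, -9, -9, -9, -9, -9, -9, -9, -9]
  1.1 [-9, -9, -9, -9, -9, -9, -9, -9, -9,
[... 309 characters left out ...]
5 [-9, -9, -9, -9, -9, -9, 0, 0, 0, 0, 0, 0, 0]
  0.4 [-9, -9, -9, -9, -9, -9, 0, 0, 0, 0, 0, 0, 0]
  0.3 [-9, -9, -9, -9, -9, -9, 0, 0, 0, 0, 0, 0, 0]
  0.2 [-9, -9, -9, -9, -9, -9, 0, 2, 2, 4, 5, 4, 0]
  0.1 [-9, -9, -9, -9, -9, -9, 0, 2, 2, 4, 5, 5, 0]
 -0.0 [-9, -9, -9, -9, -9, -9, 0, 0, 1, 1, 5, 2, 1]
 -0.1 [-9, -9, -9, -9, -9, -9, 0, 1, 1, 11, 12, 2, 1]
 -0.2 [-9, -9, -9, -9, -9, -9, 0, 1, 1, 9, 1, 1, 0]
 -0.3 [-9, -9, -9, -9, -9, -9, 0, 0, 0, 9, 0, 0, 0]
 -0.4 [-9, -9, -9, -9, -9, -9, 0, 0, 0, 0, 0, 0, 0]
[array([0.463, 0.08 ]), array([0.692, 0.09 ]), array([ 0.7  , -0.185]), array([ 0.471, -0.178])]
ring top pts 282 [ 0.58  -0.105  0.122] [ 0.544 -0.11   0.108] [ 0.623 -0.1    0.129]
```

View pics/crop0.png

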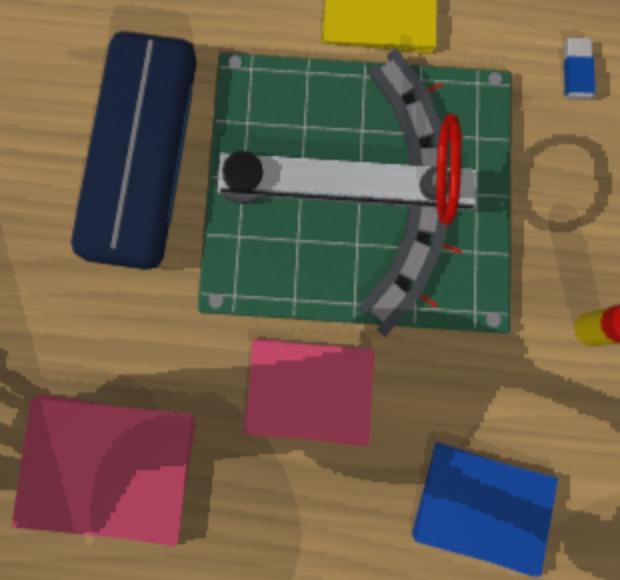

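The crop confirms it: the small pink stack is at about (310,392) in the crop, directly beside the board. The larger pink and the blue stack are decoys, so the rule turns towards world −x.

Vertical fingers cannot hook the ring, and the servo has no tilt row. I'll go high on the left and find out whether the hand tilts outwards at the edge of its reach.

Request:
servo_tool(
  increments=[
    {"x": 3.3, "z": -2.6, "yaw": -3},
    {"x": 3.3, "z": -2.6, "yaw": -3},
    {"x": 3.3, "z": -2.6, "yaw": -3},
    {"x": 3.3, "z": -2.6, "yaw": -3},
    {"x": 3.3, "z": -2.6, "yaw": -3},
    {"x": 3.3, "z": -2.6, "yaw": -3},
    {"x": 3.3, "z": -2.6, "yaw": -3},
    {"x": 3.3, "z": -2.6, "yaw": -3},
    {"y": 4.5},
    {"y": 4.5},
    {"y": 4.5},
    {"y": 4.5},
    {"y": 4.5},
    {"y": 4.5},
  ],
  claw=1,
  grip_force=20,
)

```text
invalid input
```

```bash
cat >> h.py <<'E'
from scipy.spatial.transform import Rotation as Rn
np.set_printoptions(precision=3,suppress=True)
def st():
    s=ctrl.observe(); w=s['tool_rot']; R=Rn.from_quat([w[1],w[2],w[3],w[0]]).as_matrix()
    print('t',s['t'],'q',np.array(s['qpos']),'p',np.array(s['ee_pos']),'F',np.array(s['force']),'open',s['grip_width']); print(R); return s,R
E
python3 -c "from h import *; st()"
```

```text
t 0.7 q [ 1.114  0.264  1.604 -0.     1.274 -0.037] p [0.275 0.616 0.239] F [ 0.384 -0.452 -0.721] open 1.0038980791241465
[[-0.913  0.408  0.   ]
 [ 0.408  0.913  0.   ]
 [-0.     0.    -1.   ]]
```

Request:
servo_tool(
  increments=[
    {"x": 3.3, "y": 0, "z": -2.6, "yaw": -3},
    {"x": 3.3, "y": 0, "z": -2.6, "yaw": -3},
    {"x": 3.3, "y": 0, "z": -2.6, "yaw": -3},
    {"x": 3.3, "y": 0, "z": -2.6, "yaw": -3},
    {"x": 3.3, "y": 0, "z": -2.6, "yaw": -3},
    {"x": 3.3, "y": 0, "z": -2.6, "yaw": -3},
    {"x": 3.3, "y": 0, "z": -2.6, "yaw": -3},
    {"x": 3.3, "y": 0, "z": -2.6, "yaw": -3},
    {"x": 0, "y": 4.5, "z": 0, "yaw": 0},
    {"x": 0, "y": 4.5, "z": 0, "yaw": 0},
    {"x": 0, "y": 4.5, "z": 0, "yaw": 0},
    {"x": 0, "y": 4.5, "z": 0, "yaw": 0},
    {"x": 0, "y": 4.5, "z": 0, "yaw": 0},
    {"x": 0, "y": 4.5, "z": 0, "yaw": 0},
  ],
  claw=1,
  grip_force=20,
)

```text
t: 2.1
ee_pos: [0.0202, 0.9307, 0.4377]
tool_rot: [0.0, 0.0, 1.0, 0.007]
force: [0.5, 62.9, 19.0]
grip_width: 0.004
finger_force: 0.0
```

```bash
python3 -c "from h import *; st()"
```

```text
t 2.1 q [ 1.522  0.89   0.31   0.     1.928 -0.047] p [0.02  0.931 0.438] F [ 0.471 62.927 18.98 ] open 0.0037699922087534583
[[-1.     0.001  0.   ]
 [ 0.001  1.     0.013]
 [-0.     0.013 -1.   ]]
```

Request:
servo_tool(
  increments=[
    {"x": 0, "y": 0.5, "z": 0, "yaw": 0},
    {"x": 0, "y": 1, "z": 0, "yaw": 0},
    {"x": 0, "y": 1.5, "z": 0, "yaw": 0},
    {"x": 0, "y": 1.5, "z": 0, "yaw": 0},
    {"x": 0, "y": 1.5, "z": 0, "yaw": 0},
  ],
)

```text
t: 2.6
ee_pos: [0.0195, 0.952, 0.4252]
tool_rot: [0.001, 0.0, 1.0, 0.027]
force: [-0.3, 0.7, -0.1]
grip_width: 0.006
finger_force: 0.0
```

```bash
python3 -c "from h import *; st()"
```

```text
t 2.6 q [ 1.524  0.903  0.311  0.001  1.873 -0.046] p [0.02  0.952 0.425] F [-0.303  0.682 -0.134] open 0.006422766945591867
[[-1.     0.001  0.001]
 [ 0.001  0.999  0.055]
 [-0.001  0.055 -0.999]]
```

Request:
servo_tool(
  increments=[
    {"x": 0, "y": 2, "z": 0, "yaw": 0},
    {"x": 0, "y": 3, "z": 0, "yaw": 0},
    {"x": 0, "y": 4, "z": 0, "yaw": 0},
    {"x": 0, "y": 5, "z": 0, "yaw": 0},
    {"x": 0, "y": 5, "z": 0, "yaw": 0},
    {"x": 0, "y": 5, "z": 0, "yaw": 0},
    {"x": 0, "y": 4, "z": 0, "yaw": 0},
    {"x": 0, "y": 2, "z": 0, "yaw": 0},
  ],
)

```text
t: 3.4
ee_pos: [0.0162, 1.0518, 0.359]
tool_rot: [0.002, 0.0, 0.993, 0.12]
force: [-0.3, 0.2, -0.1]
grip_width: 0.005
finger_force: 0.0
```

```bash
python3 -c "from h import *; st()"
```

```text
t 3.4 q [ 1.53   0.983  0.311  0.005  1.609 -0.039] p [0.016 1.052 0.359] F [-0.316  0.151 -0.124] open 0.0051635582884885095
[[-1.     0.     0.004]
 [ 0.001  0.971  0.237]
 [-0.004  0.237 -0.971]]
```

Request:
servo_tool(
  increments=[
    {"x": 0, "y": 3, "z": -0.5, "yaw": 0},
    {"x": 0, "y": 4.5, "z": -1, "yaw": 0},
    {"x": 0, "y": 4.8, "z": -1, "yaw": 0},
    {"x": 0, "y": 4.8, "z": -1, "yaw": 0},
    {"x": 0, "y": 4.8, "z": -1, "yaw": 0},
    {"x": 0, "y": 4.8, "z": -1, "yaw": 0},
    {"x": 0, "y": 4.8, "z": -1, "yaw": 0},
    {"x": 0, "y": 4.8, "z": -1, "yaw": 0},
    {"x": 0, "y": 3, "z": -0.5, "yaw": 0},
    {"x": 0, "y": 1.5, "z": -0.5, "yaw": 0},
  ],
)

```text
t: 4.4
ee_pos: [0.0121, 1.1158, 0.4501]
tool_rot: [0.004, 0.0, 0.965, 0.26]
force: [-0.8, 0.6, 0.3]
grip_width: 0.005
finger_force: 0.0
```

```bash
python3 -c "from h import *; st()"
```

```text
t 4.4 q [ 1.534  0.926  0.311  0.011  1.378 -0.035] p [0.012 1.116 0.45 ] F [-0.8    0.579  0.313] open 0.00534395539023741
[[-1.    -0.001  0.008]
 [ 0.003  0.864  0.503]
 [-0.007  0.503 -0.864]]
```

Request:
servo_tool(
  increments=[
    {"x": 0, "y": 3, "z": 0.5, "yaw": 0},
    {"x": 0, "y": 4.8, "z": 1, "yaw": 0},
    {"x": 0, "y": 4.8, "z": 1, "yaw": 0},
    {"x": 0, "y": 4.8, "z": 1, "yaw": 0},
    {"x": 0, "y": 4.8, "z": 1, "yaw": 0},
    {"x": 0, "y": 4.8, "z": 1, "yaw": 0},
    {"x": 0, "y": 4.8, "z": 1, "yaw": 0},
    {"x": 0, "y": 3, "z": 1, "yaw": 0},
    {"x": 0, "y": 1.5, "z": 0.5, "yaw": 0},
  ],
)

```text
t: 5.3
ee_pos: [0.0099, 1.1983, 0.4727]
tool_rot: [0.005, 0.0, 0.925, 0.38]
force: [0.8, 0.3, 0.1]
grip_width: 0.002
finger_force: 0.0
```

Run:
```python
from h import *
s,R=st()
# target orientation options and wrist solution (assumed ZYZ wrist), q23 ~1.85, q1 ~ -25deg
t=R[:,2]
def chk(Rt,q1,q23):
    M=(Rn.from_euler('y',-q23)*Rn.from_euler('z',-q1)*Rn.from_matrix(Rt)*Rn.from_euler('z',-np.pi/2)).as_euler('ZYZ')
    return M
print('now',chk(R,s['qpos'][0],s['qpos'][1]+s['qpos'][2]))
for yaw in (90,-90):
    Rt=R@Rn.from_euler('z',yaw,degrees=True).as_matrix()
    for q1 in (1.5,.8,0,-.45): print(yaw,q1,chk(Rt,q1,1.85))
```

```text
t 5.3 q [ 1.538  0.956  0.311  0.016  1.096 -0.034] p [0.01  1.198 0.473] F [0.818 0.316 0.114] open 0.0019352447991910304
[[-1.    -0.003  0.009]
 [ 0.004  0.712  0.702]
 [-0.009  0.702 -0.712]]
now [ 0.016  1.096 -0.034]
90 1.5 [0.082 0.515 1.445]
90 0.8 [0.726 0.814 0.418]
90 0 [ 0.8    1.364 -0.203]
90 -0.45 [ 0.693  1.66  -0.519]
-90 1.5 [ 0.082  0.515 -1.696]
-90 0.8 [ 0.726  0.814 -2.724]
-90 0 [0.8   1.364 2.939]
-90 -0.45 [0.693 1.66  2.622]
```

The tilt works: the hand now leans 44.6° towards +y, and my wrist model reproduces the joint angles. Next I yaw 90° so the shut fingers lie flat across the ring opening.

Request:
servo_tool(
  increments=[
    {"x": 0, "y": 0, "z": -1, "yaw": 4},
    {"x": 0, "y": 0, "z": -2, "yaw": 8},
    {"x": 0, "y": 0, "z": -2, "yaw": 8},
    {"x": 0, "y": 0, "z": -2, "yaw": 8},
    {"x": 0, "y": 0, "z": -2, "yaw": 8},
    {"x": 0, "y": 0, "z": -2, "yaw": 8},
    {"x": 0, "y": 0, "z": -2, "yaw": 8},
    {"x": 0, "y": 0, "z": -2, "yaw": 8},
    {"x": 0, "y": 0, "z": -2, "yaw": 8},
    {"x": 0, "y": 0, "z": -2, "yaw": 8},
    {"x": 0, "y": 0, "z": -2, "yaw": 8},
    {"x": 0, "y": 0, "z": -1, "yaw": 5},
  ],
)

```text
t: 6.5
ee_pos: [0.0079, 1.0423, 0.6344]
tool_rot: [-0.264, 0.65, 0.658, 0.275]
force: [-0.4, -0.1, -0.7]
grip_width: 0.004
finger_force: 0.0
```

Run:
```python
from h import *
from scipy.optimize import least_squares
s,R=st()
D=[((1.114,.264,1.604,-0.,1.274),(.275,.616,.239)),((1.522,.89,.31,0,1.928),(.02,.931,.438)),((1.524,.903,.311,.001,1.873),(.0195,.952,.4252)),((1.53,.983,.311,.005,1.609),(.0162,1.0518,.359)),((1.534,.926,.311,.011,1.378),(.0121,1.1158,.4501)),((1.538,.956,.311,.016,1.096),(.0099,1.1983,.4727)),(s['qpos'][:5],s['ee_pos'])]
def fk(p,q):
    a,h,L1,L2,d=p; e2=q[1]; e3=e2+q[2]; rad=np.array([np.cos(q[0]),np.sin(q[0]),0]);Z=np.array([0,0,1])
    w=rad*(a+L1*np.sin(e2)+L2*np.sin(e3))+Z*(h+L1*np.cos(e2)+L2*np.cos(e3))
    t=(Rn.from_euler('z',q[0])*Rn.from_euler('y',e3)*Rn.from_euler('z',q[3])*Rn.from_euler('y',q[4])).apply([0,0,1])
    return w+d*t
r=least_squares(lambda p:np.concatenate([fk(p,q)-np.array(x) for q,x in D]),[0,.3,.4,.4,.25]); print(r.x,abs(r.fun).max())
a,h,L1,L2,d=r.x
for P in [(.3,.75,.5),(.55,.45,.4),(.58,.1,.35),(.58,-.25,.3),(.58,-.1,.1),(.54,-.1,.1)]:
    w=np.array(P)-d*R[:,2]; q1=np.arctan2(w[1],w[0]); x=np.hypot(w[0],w[1])-a; z=w[2]-h; l=np.hypot(x,z)
    c=(l*l-L1**2-L2**2)/2/L1/L2; q3=np.arccos(c); q2=np.arctan2(x,z)-np.arctan2(L2*np.sin(q3),L1+L2*np.cos(q3))
    M=(Rn.from_euler('y',-q2-q3)*Rn.from_euler('z',-q1)*Rn.from_matrix(R)*Rn.from_euler('z',-np.pi/2)).as_euler('ZYZ')
    print(P,q1,q2,q3,M)
```

```text
t 6.5 q [1.534 0.55  0.681 0.019 1.128 1.52 ] p [0.008 1.042 0.634] F [-0.371 -0.084 -0.724] open 0.004123071339170915
[[-0.016  1.     0.009]
 [ 0.709  0.005  0.705]
 [ 0.705  0.018 -0.709]]
[-0.     0.252  0.513  0.566  0.342] 0.025367248819934355
(0.3, 0.75, 0.5) 1.0426830216800425 0.04694020669015053 1.5618125012507609 [0.469 0.876 0.85 ]
(0.55, 0.45, 0.4) 0.36477186795082783 0.06442685193087072 1.7218263990492322 [0.8   1.153 0.089]
(0.58, 0.1, 0.35) -0.24003923872357807 0.1061288079807774 1.7682484303160397 [ 0.759  1.51  -0.398]
(0.58, -0.25, 0.3) -0.7053743576181529 0.44177361372350377 1.4393766878451184 [ 0.589  1.784 -0.748]
(0.58, -0.1, 0.1) -0.5341296148927352 0.4810094856595747 1.7882263763598425 [ 0.672  1.383 -0.854]
(0.54, -0.1, 0.1) -0.566149368363324 0.4289521991632377 1.8676697921779541 [ 0.658  1.376 -0.891]
```

Request:
servo_tool(
  increments=[
    {"x": -1.6, "y": 1.5, "z": -0.7, "yaw": 0},
    {"x": -3.2, "y": 3, "z": -1.4, "yaw": 0},
    {"x": -3.2, "y": 3, "z": -1.4, "yaw": 0},
    {"x": -3.2, "y": 3, "z": -1.4, "yaw": 0},
    {"x": -3.2, "y": 3, "z": -1.4, "yaw": 0},
    {"x": -3.2, "y": 3, "z": -1.4, "yaw": 0},
    {"x": -3.2, "y": 3, "z": -1.4, "yaw": 0},
    {"x": -3.2, "y": 3, "z": -1.4, "yaw": 0},
    {"x": -3.2, "y": 3, "z": -1.4, "yaw": 0},
    {"x": -3.2, "y": 3, "z": -1.4, "yaw": 0},
    {"x": -3.2, "y": 3, "z": -1.4, "yaw": 0},
    {"x": -3.2, "y": 3, "z": -1.4, "yaw": 0},
    {"x": -3.2, "y": 3, "z": -1.4, "yaw": 0},
    {"x": -3.2, "y": 3, "z": -1.4, "yaw": 0},
    {"x": -3.2, "y": 3, "z": -1.4, "yaw": 0},
    {"x": -3.2, "y": 3, "z": -1.4, "yaw": 0},
    {"x": -3.2, "y": 3, "z": -1.4, "yaw": 0},
    {"x": -3.2, "y": 3, "z": -1.4, "yaw": 0},
    {"x": -1.6, "y": 1.5, "z": -0.7, "yaw": 0},
  ],
)

```text
t: 8.4
ee_pos: [0.5603, 0.4579, 0.4155]
tool_rot: [-0.261, 0.65, 0.659, 0.274]
force: [-0.0, -0.3, -0.3]
grip_width: 0.004
finger_force: 0.0
```

```bash
python3 -c "from h import *; st()"
```

```text
t 8.4 q [0.334 0.08  1.673 0.786 1.196 0.092] p [0.56  0.458 0.415] F [-0.021 -0.347 -0.335] open 0.0037203947929896554
[[-0.019  1.     0.012]
 [ 0.713  0.005  0.701]
 [ 0.701  0.021 -0.713]]
```

Request:
servo_tool(
  increments=[
    {"x": -2, "y": 0, "z": -1.2, "yaw": 0},
    {"x": -4, "y": 0.1, "z": -2.4, "yaw": 0},
    {"x": -4, "y": 0.1, "z": -2.4, "yaw": 0},
    {"x": -4, "y": 0.1, "z": -2.4, "yaw": 0},
    {"x": -4, "y": 0.1, "z": -2.4, "yaw": 0},
    {"x": -4, "y": 0.1, "z": -2.4, "yaw": 0},
    {"x": -4, "y": 0.1, "z": -2.4, "yaw": 0},
    {"x": -4, "y": 0.1, "z": -2.4, "yaw": 0},
    {"x": -4, "y": 0.1, "z": -2.4, "yaw": 0},
    {"x": -4, "y": 0.1, "z": -2.4, "yaw": 0},
    {"x": -4, "y": 0.1, "z": -2.4, "yaw": 0},
    {"x": -4, "y": 0.1, "z": -2.4, "yaw": 0},
    {"x": -4, "y": 0.1, "z": -2.4, "yaw": 0},
    {"x": -4, "y": 0.1, "z": -2.4, "yaw": 0},
    {"x": -3, "y": 0.1, "z": -2.2, "yaw": 0},
    {"x": -1, "y": 0.1, "z": -1, "yaw": 0},
  ],
)

```text
t: 10.0
ee_pos: [0.5815, -0.2057, 0.2624]
tool_rot: [-0.262, 0.65, 0.659, 0.274]
force: [0.1, 0.5, 0.1]
grip_width: 0.004
finger_force: 0.0
```

Run:
```python
from h import *
s,R=st()
P,d=save('wrist','w1'); 
c=viewer.camera_info('wrist'); print({k:np.array(v) for k,v in c.items()})
for n in ('ring_top','pull_ring'):
    print(n,[(m['confidence'],m['xy']) for m in viewer.mark_of('wrist',n)[:2]])
p,d=save('side','side1')
cv2.imwrite('pics/side1c.png',cv2.resize(p[200:400,220:460],None,fx=3,fy=3)[:,:,::-1])
for n in ('ring_top',): print([(m['confidence'],m['xy']) for m in viewer.mark_of('side',n)[:2]])
```

```text
t 10.0 q [-0.69   0.412  1.548  0.586  1.706 -0.782] p [ 0.582 -0.206  0.262] F [0.14  0.485 0.098] open 0.004403634153039367
[[-0.018  1.     0.011]
 [ 0.713  0.005  0.701]
 [ 0.701  0.02  -0.713]]
{'fx': array(371.648), 'fy': array(371.648), 'cx': array(320.179), 'cy': array(241.467), 'R': array([[ 1.   ,  0.004,  0.021],
       [ 0.013, -0.891, -0.454],
       [ 0.017,  0.454, -0.891]]), 't': array([-0.586, -0.042,  0.481])}
ring_top [(0.57, [315.2, 247.1]), (0.32, [326.3, 122.5])]
pull_ring [(0.59, [316.0, 261.4]), (0.23, [187.1, 223.3])]
[]
```

View pics/w1.png

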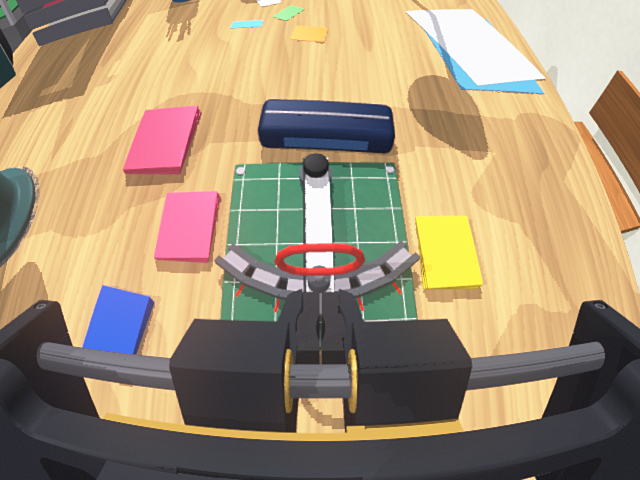

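The wrist view shows the ring centred at (320,258) and the shut fingers at (322,310), so they line up sideways. I go in along the finger axis in two stages.

Request:
servo_tool(
  increments=[
    {"x": -1.5, "y": 0, "z": 0, "yaw": 0},
    {"x": -2.3, "y": 0, "z": 1.5, "yaw": 0},
    {"x": -0.8, "y": 0, "z": 3, "yaw": 0},
    {"x": 0, "y": 0, "z": 3.5, "yaw": 0},
    {"x": 0, "y": 0, "z": 3, "yaw": 0},
    {"x": 0, "y": 0, "z": 2, "yaw": 0},
    {"x": 0, "y": 0, "z": 1, "yaw": 0},
    {"x": 0, "y": 0, "z": 0, "yaw": 0},
  ],
)

```text
t: 11.05
ee_pos: [0.5828, -0.1348, 0.1308]
tool_rot: [-0.264, 0.648, 0.66, 0.273]
force: [0.2, -0.6, 0.0]
grip_width: 0.004
finger_force: 0.0
```

Run:
```python
from h import *
s,R=st()
p,d=save('side','side2'); q,_=save('wrist','w2')
def f(a):return cv2.resize(a,(400,400),interpolation=cv2.INTER_CUBIC)
cv2.imwrite('pics/c2.png',np.hstack([f(p[220:350,270:400]),f(q[180:380,220:420])])[:,:,::-1])
```

```text
t 11.05 q [-0.608  0.473  1.727  0.622  1.472 -0.863] p [ 0.583 -0.135  0.131] F [ 0.204 -0.601  0.011] open 0.0042021458008413975
[[-0.021  1.     0.006]
 [ 0.712  0.011  0.703]
 [ 0.702  0.019 -0.712]]
```

View pics/c2.png

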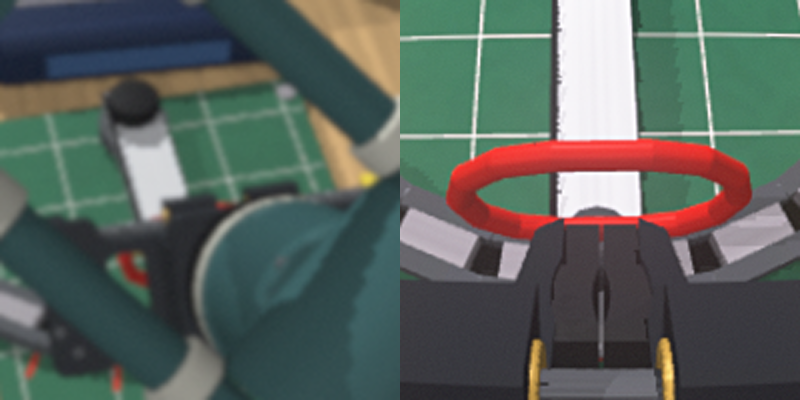

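Request:
servo_tool(
  increments=[
    {"x": -0.5, "y": 0.1, "z": 0, "yaw": 0},
    {"x": 0, "y": 0, "z": 1, "yaw": 0},
    {"x": 0, "y": 0, "z": 1.5, "yaw": 0},
    {"x": 0, "y": 0, "z": 1.5, "yaw": 0},
    {"x": 0, "y": 0, "z": 1, "yaw": 0},
    {"x": 0, "y": 0, "z": 0, "yaw": 0},
    {"x": 0, "y": 0, "z": 0, "yaw": 0},
  ],
)

```text
t: 11.85
ee_pos: [0.585, -0.1044, 0.0924]
tool_rot: [-0.263, 0.648, 0.66, 0.274]
force: [-0.8, 0.1, 0.4]
grip_width: 0.006
finger_force: 0.0
```

Run:
```python
from h import *
s,R=st()
q,_=save('wrist','w3')
cv2.imwrite('pics/c3.png',cv2.resize(q[180:360,220:420],None,fx=3,fy=3,interpolation=cv2.INTER_CUBIC)[:,:,::-1])
```

```text
t 11.85 q [-0.57   0.498  1.776  0.65   1.393 -0.882] p [ 0.585 -0.104  0.092] F [-0.754  0.09   0.438] open 0.006107379526244633
[[-0.021  1.     0.008]
 [ 0.712  0.009  0.702]
 [ 0.702  0.02  -0.712]]
```

View pics/c3.png

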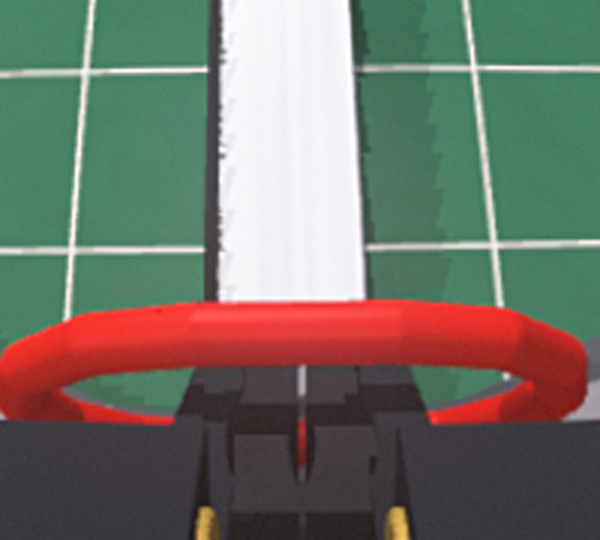

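The fingertip passes under the top bar (bar at about (300,330) in the crop, finger below it at (300,390)) with no contact force. I push slightly deeper and then lift straight up.

Request:
servo_tool(
  increments=[
    {"x": 0, "y": 0, "z": 0.8, "yaw": 0},
    {"x": 0.28, "y": 0, "z": -0.28, "yaw": 0},
    {"x": 0.28, "y": 0, "z": -0.28, "yaw": 0},
    {"x": 0.28, "y": 0, "z": -0.28, "yaw": 0},
    {"x": 0.28, "y": 0, "z": -0.28, "yaw": 0},
    {"x": 0, "y": 0, "z": 0, "yaw": 0},
  ],
)

```text
t: 12.5
ee_pos: [0.5851, -0.0999, 0.1031]
tool_rot: [-0.262, 0.649, 0.66, 0.274]
force: [-0.1, -1.5, -4.8]
grip_width: 0.006
finger_force: 2.2
```

Request:
servo_tool(
  increments=[
    {"x": 0.28, "y": 0, "z": -0.28, "yaw": 0},
    {"x": 0.28, "y": 0, "z": -0.28, "yaw": 0},
    {"x": 0.2, "y": 0, "z": -0.2, "yaw": 0},
    {"x": 0, "y": 0, "z": 0, "yaw": 0},
  ],
)

```text
t: 12.9
ee_pos: [0.5848, -0.0996, 0.1138]
tool_rot: [-0.262, 0.649, 0.66, 0.274]
force: [0.9, -3.2, -6.4]
grip_width: 0.003
finger_force: 3.5
```

```bash
cat >> h.py <<'E'
def ring(cam='top'):
    p,d=viewer.read_camera(cam)
    m=(p[:,:,0].astype(int)>150)&(p[:,:,1]<60)&(p[:,:,2]<70)&(d>0)
    c=viewer.camera_info(cam);v,u=np.nonzero(m);z=d[m]
    W=(np.stack([(u-c['cx'])/c['fx']*z,(v-c['cy'])/c['fy']*z,z],-1)-np.array(c['t']))@np.array(c['R'])
    W=W[(W[:,0]>.44)&(W[:,0]<.7)&(abs(W[:,1]+.1)<.06)&(W[:,2]>.05)]
    if len(W): print(cam,'red n',len(W),'min',W.min(0),'max',W.max(0),'z95',np.percentile(W[:,2],95))
    return p
E
python3 - <<'E'
from h import *
s,R=st(); ring('top'); p=ring('side')
q,d=save('wrist','w4')
# top bar row in the wrist view -> height, taking bar y = -0.105
c=viewer.camera_info('wrist');Rc=np.array(c['R']);C=-Rc.T@np.array(c['t'])
m=(q[:,:,0].astype(int)>140)&(q[:,:,1]<60)&(q[:,:,2]<70)
for u in (295,320,345):
    v=np.nonzero(m[:,u])[0]; v=v[v>200]; v0=v.min(); k=[i for i in range(1,len(v)) if v[i]-v[i-1]>3]; v1=v[k[0]-1] if k else v.max()
    x=np.array([u-c['cx'],(v0+v1)/2-c['cy']])/c['fx']; th=np.hypot(*x); r=Rc.T@np.array([*(x/th*np.sin(th)),np.cos(th)])
    print(u,v0,v1,C+r*((-.105-C[1])/r[1]))
E
```

```text
t 12.9 q [-0.564  0.465  1.776  0.65   1.414 -0.859] p [ 0.585 -0.1    0.114] F [ 0.881 -3.198 -6.407] open 0.0034952797250484323
[[-0.021  1.     0.009]
 [ 0.713  0.009  0.701]
 [ 0.701  0.022 -0.713]]
top red n 236 min [ 0.541 -0.108  0.087] max [ 0.618 -0.101  0.148] z95 0.14596502570232206
295 305 315 [ 0.574 -0.105  0.131]
320 308 315 [ 0.584 -0.105  0.13 ]
345 296 296 [ 0.592 -0.105  0.149]
```

The ring is lifted about 18 mm with a 7 N hook force and nothing pinched. I swing along the arc towards −x by 15°, yawing slightly so the finger face stays under the bar.

Request:
servo_tool(
  increments=[
    {"x": 0.02, "y": -0.52, "z": 0, "yaw": 1.35},
    {"x": 0.02, "y": -0.52, "z": 0.01, "yaw": 1.35},
    {"x": 0.02, "y": -0.52, "z": 0.03, "yaw": 1.35},
    {"x": 0.02, "y": -0.52, "z": 0.04, "yaw": 1.35},
    {"x": 0.02, "y": -0.52, "z": 0.05, "yaw": 1.35},
    {"x": 0.02, "y": -0.52, "z": 0.06, "yaw": 1.35},
    {"x": 0.02, "y": -0.52, "z": 0.07, "yaw": 1.35},
    {"x": 0.02, "y": -0.52, "z": 0.08, "yaw": 1.35},
    {"x": 0, "y": 0, "z": 0, "yaw": 0},
    {"x": 0, "y": 0, "z": 0, "yaw": 0},
  ],
)

```text
t: 14.05
ee_pos: [0.5426, -0.0947, 0.1134]
tool_rot: [-0.286, 0.709, 0.596, 0.247]
force: [-0.8, -6.9, -6.5]
grip_width: 0.005
finger_force: 5.4
```

Run:
```python
from h import *
s,R=st(); ring('top'); ring('side')
q,d=save('wrist','w5')
cv2.imwrite('pics/c5.png',cv2.resize(q[140:360,180:440],None,fx=2.5,fy=2.5,interpolation=cv2.INTER_CUBIC)[:,:,::-1])
```

```text
t 14.05 q [-0.592  0.405  1.867  0.636  1.403 -0.705] p [ 0.543 -0.095  0.113] F [-0.795 -6.917 -6.49 ] open 0.005320723281968334
[[ 0.168  0.986  0.009]
 [ 0.703 -0.126  0.7  ]
 [ 0.691 -0.112 -0.714]]
top red n 224 min [ 0.502 -0.108  0.087] max [ 0.578 -0.09   0.149] z95 0.1467169341185559
```

View pics/c5.png

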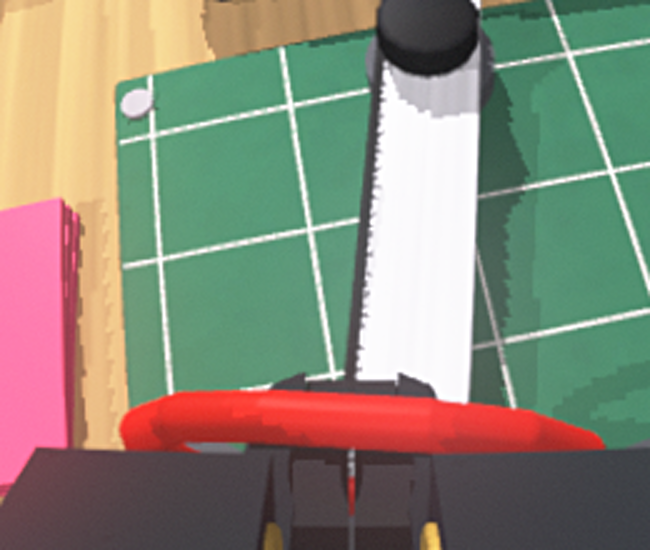

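The rule is about 14° towards the pink card (pink at the left edge of the crop, cap at (425,40), ring ends at (130,425) and (595,440)). I nudge it slightly further and lower.

Request:
servo_tool(
  increments=[
    {"x": 0, "y": -0.15, "z": 0, "yaw": 0},
    {"x": -0.2, "y": 0.03, "z": 0.2, "yaw": 0},
    {"x": -0.2, "y": 0.03, "z": 0.2, "yaw": 0},
    {"x": -0.2, "y": 0.03, "z": 0.2, "yaw": 0},
    {"x": -0.2, "y": 0.03, "z": 0.2, "yaw": 0},
    {"x": -0.2, "y": 0.03, "z": 0.2, "yaw": 0},
    {"x": -0.2, "y": 0.03, "z": 0.2, "yaw": 0},
    {"x": 0, "y": 0, "z": 0, "yaw": 0},
  ],
)

```text
t: 15.0
ee_pos: [0.5415, -0.0945, 0.0969]
tool_rot: [-0.287, 0.708, 0.596, 0.248]
force: [-2.3, -6.7, -3.5]
grip_width: 0.005
finger_force: 4.3
```

Run:
```python
from h import *
s,R=st(); ring('top')
```

```text
t 15.0 q [-0.593  0.426  1.875  0.64   1.38  -0.724] p [ 0.542 -0.095  0.097] F [-2.331 -6.713 -3.53 ] open 0.004677806327402062
[[ 0.168  0.986  0.009]
 [ 0.702 -0.126  0.701]
 [ 0.692 -0.111 -0.713]]
top red n 214 min [ 0.501 -0.108  0.071] max [ 0.577 -0.09   0.131] z95 0.13009894619012524
```

Request:
servo_tool(
  increments=[
    {"x": -0.3, "y": 0, "z": 0, "yaw": 0},
    {"x": -0.3, "y": 0, "z": 0, "yaw": 0},
    {"x": -0.3, "y": 0, "z": 0, "yaw": 0},
    {"x": 0, "y": 0, "z": 0, "yaw": 0},
    {"x": 0, "y": 0, "z": 0, "yaw": 0},
  ],
)

```text
t: 15.55
ee_pos: [0.5404, -0.0997, 0.0911]
tool_rot: [-0.287, 0.708, 0.596, 0.248]
force: [-0.0, -0.0, -0.4]
grip_width: 0.004
finger_force: 0.0
```

Run:
```python
from h import *
s,R=st(); ring('top')
```

```text
t 15.55 q [-0.602  0.438  1.872  0.637  1.379 -0.736] p [ 0.54  -0.1    0.091] F [-0.028 -0.001 -0.399] open 0.003815653459458062
[[ 0.167  0.986  0.009]
 [ 0.701 -0.125  0.702]
 [ 0.694 -0.111 -0.712]]
top red n 231 min [ 0.502 -0.108  0.069] max [ 0.576 -0.089  0.129] z95 0.1274963750454353
```

The force is zero and the ring has dropped, so I back out along the finger axis and check.

Request:
servo_tool(
  increments=[
    {"x": 0, "y": 0, "z": -0.7, "yaw": 0},
    {"x": 0, "y": 0, "z": -1.5, "yaw": 0},
    {"x": 0, "y": 0, "z": -2, "yaw": 0},
    {"x": 0, "y": 0, "z": -3, "yaw": 0},
    {"x": 0, "y": 0, "z": -4, "yaw": 0},
    {"x": 0, "y": 0, "z": -4, "yaw": 0},
    {"x": 0, "y": 0, "z": -3, "yaw": 0},
    {"x": 0, "y": 0, "z": -1, "yaw": 0},
    {"x": 0, "y": 0, "z": 0, "yaw": 0},
  ],
)

```text
t: 16.5
ee_pos: [0.5391, -0.2365, 0.229]
tool_rot: [-0.285, 0.708, 0.596, 0.248]
force: [0.0, 0.1, -0.9]
grip_width: 0.006
finger_force: 0.0
```

Run:
```python
from h import *
s,R=st()
def an(p,d):
    c=viewer.camera_info('top')
    m=(p[:,:,0].astype(int)>150)&(p[:,:,1]<60)&(p[:,:,2]<70)&(d>0)
    v,u=np.nonzero(m);z=d[m]
    W=(np.stack([(u-c['cx'])/c['fx']*z,(v-c['cy'])/c['fy']*z,z],-1)-np.array(c['t']))@np.array(c['R'])
    W=W[(W[:,0]>.44)&(W[:,0]<.7)&(abs(W[:,1]+.1)<.06)&(W[:,2]>.05)]
    print(len(W),'z95',np.percentile(W[:,2],95),'zmin',W[:,2].min(),'angle',np.polyfit(W[:,0],W[:,1],1)[0],'mid',(W.min(0)+W.max(0))/2)
an(cv2.imread('pics/top0.png')[:,:,::-1],np.load('topd.npy'))
p,d=save('top','top6'); an(p,d)
q,_=save('wrist','w6')
f=lambda a:cv2.resize(a,(400,400),interpolation=cv2.INTER_CUBIC)
cv2.imwrite('pics/c6.png',np.hstack([f(p[150:330,280:460]),f(q[130:330,200:400])])[:,:,::-1])
for n,z in (('eraser_mid',.006),('glue_stick_mid',.045),('pencil_case_mid',.022)): print(n,[atz('top',*m['xy'],z) for m in viewer.mark_of('top',n)[:1]])
```

```text
t 16.5 q [-0.761  0.414  1.609  0.546  1.685 -0.686] p [ 0.539 -0.236  0.229] F [ 0.002  0.107 -0.941] open 0.005920151688552699
[[ 0.166  0.986  0.012]
 [ 0.703 -0.127  0.7  ]
 [ 0.692 -0.108 -0.714]]
307 z95 0.1273105691582424 zmin 0.06751166346247031 angle 0.03408270717530731 mid [ 0.581 -0.104  0.098]
253 z95 0.1275571635022985 zmin 0.06810804074382758 angle -0.22210627644983003 mid [ 0.541 -0.1    0.099]
eraser_mid [array([ 0.707, -0.23 ,  0.006])]
glue_stick_mid [array([ 0.485, -0.248,  0.045])]
pencil_case_mid [array([0.591, 0.147, 0.022])]
```

View pics/c6.png

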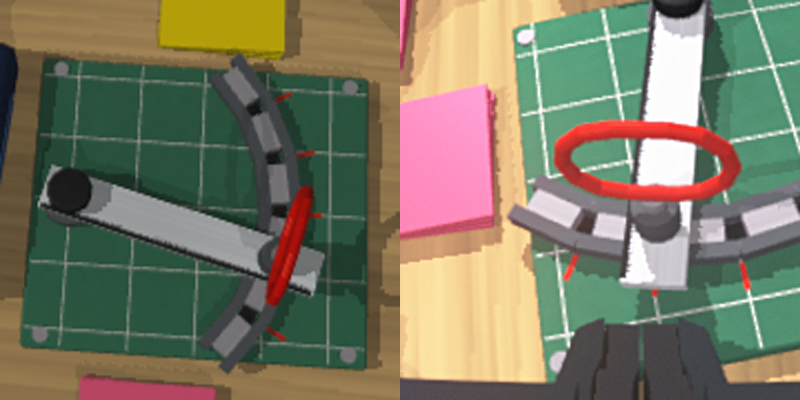

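The ring is back at its home height (within 0.3 mm). The rule has turned about 0.256 rad towards the pink card and covers the next hole: one hole shows on the pink side and three on the other. The loose items are where they were and the hand is clear, so I hand in.

```bash
python3 -c "
from plant import ctrl
print(ctrl.sign_off())"
```

```text
the job is handed in; nothing more can be done
None
```

The job is handed in, with no verdict returned: a 45°-tilted fingertip hooked under the ring's top bar lifted the pin without pinching it, the rule swung one hole towards the small pink card, the ring's height shows the pin home there, the hand is clear, and the three loose things measure within 5 mm of where they started.

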